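# Roll a round bar up into the V-block and butt it against the end stop

## Task

Using only the fingertips or the outside of the fingers, gently roll the round aluminium bar along the bench by its side, up the blue ramp and over its crest, so that it drops into the groove of the steel V-block. Then push on the bar's free end so that it slides along the groove until it butts against the red end stop, and move clear. Do not pick the bar up or squeeze it, and leave the tools and other things around it alone.

Things in the scene. Friction and masses are not known exactly. Their poses are not given: they have to be found in the camera images.
- bar: solid aluminium round bar (pale silver), 40 mm diameter, 150 mm long, 0.4 to 0.7 kg, green band near its left end, lying on the robot's side of the V-block within 0.15 rad of parallel to the groove. Origin at its centre, on its axis (20 mm above the bench); own y axis = long axis, towards the green end. Pushed from behind it rolls easily, but soon stops by itself on the bench; left on the ramp it rolls back
- bar_left_end (a point): centre of the bar's left end face (the end with the green band, 75 mm from the bar's centre); this end goes against the red stop
- bar_right_end (a point): centre of the bar's right, unpainted end face (75 mm from its centre); the free end to push on. It overhangs the V-block when the bar is in the groove; pushed endways there the bar resists with 2 to 5 N of friction
- v_block: low steel V-block with a blue loading ramp on the robot's side and a red end stop at the left, fixed to the bench, turned up to 0.35 rad from square to the robot. Origin on the bench under the middle of the groove. x: away from the robot, across the groove (the way to roll); y: along the groove to the stop; z up. Ramp and groove span y -70 to 70 mm. Groove flanks slope 45 degrees; the back ends at x = 57 mm
- ramp_foot (a point): middle of the ramp's lower edge, on the bench, at x = -78 mm of the V-block's frame. From here the blue ramp rises evenly to a crest 14 mm high at x = -22 to -18 mm, beyond which the near flank drops into the groove
- groove_seat (a point): axis of a bar fully home passes through here: middle of the groove's length, 24 mm above the bench. The groove's flat bottom is 3 mm high (x -7 to 7 mm of the V-block's frame); the far flank rises to 32 mm at x = 37 mm. A bar butted against the stop has its centre 5 mm to the right of this point
- stop_face (a point): point on the inner face of the red end stop where the axis of a seated bar meets it (y = 70 mm in the V-block's frame); the stop is a plate 8 mm thick, 48 mm high, from x = -7 to 57 mm
- gauge: dial gauge with a black round case (56 mm) and a stem, 115 mm long, 21 mm high, lying behind the V-block; bystander. Origin: centre of its underside
- bolt: hexagon bolt 79 mm long, 22 mm wide, lying behind and to the right of the V-block; bystander. Origin: centre of its underside
- caliper: vernier calliper 210 mm long lying farther to the right; bystander. Origin: centre of its underside
- weight_3: small grey balance weight with a knob, 34 mm wide, 36 mm high, to the left; bystander. Origin: centre of its underside
- tape_measure: yellow and black tape measure 83x59x31 mm, to the left; bystander. Origin: centre of its underside
There are look-alikes about, which are no part of the job. Of the things shaped like the bar, the aluminium one is meant.

How it is judged:
By the outcome, as a careful person would: the job done as asked, in the order asked, and still so for the second after the job is handed in, with the robot touching nothing.
It also fails if it takes over 53 s, if anything falls off the work surface, if the arm or the gripper's body presses on something with over 40 N, if the wrist force passes 120 N, or if a joint passes its speed limit or range.

## Robot

A 7-joint arm with a two-finger parallel gripper is mounted at the origin on a cart in front of the work surface, level with it; the furniture and walls round the work are solid. World frame = base frame: x ahead of the robot, y to its left, z up, the work surface at z = 0. Lengths are in mm, angles in rad, forces in N, time in s.
With the tool pointing down it reaches from about 400 to 875 mm from the base axis. Payload 4.4 kg.
Tool frame: the origin (TCP) lies between the finger pads; the fingertips stand ctrl.tip_reach ahead of it and the grasp point (between the pads) lies 8 mm behind it (ctrl.tip_reach is the distance from the TCP to the fingertips, in mm); z points along the fingers, y is the direction in which the jaws open and shut (so a half turn about z gives the same grasp; the last joint's range is limited). The gripper opens to 85 mm and grips with 20 to 120 N. Pads are 22 mm wide; open, the fingers measure 114 mm over their backs; the gripper's body (76 mm by 85 mm) begins 54 mm behind the grasp point. The pads swing forward as they close: fully open they stand 13 mm farther back than shut.
Start: joints at [1.045, 0.628, 0.038, 1.517, -0.027, 0.996, -0.02], TCP at [288.478, -582.493, 242.313] pointing down, gripper open.
Joint ranges: [-3.06, 3.06], [-0.37, 2.12], [-1.25, 1.32], [0.18, 2.47], [-1.1, 4.24], [0.23, 1.98], [-2.94, 2.94]. Speed limits (rad/s): [2.57, 2.57, 3.14, 3.14, 3.14, 3.14, 3.14].

## Interface

Orientations are given as [roll, pitch, yaw] about the fixed x, y, z axes, in that order (R = Rz(yaw) Ry(pitch) Rx(roll)).
In Python, from cell import status, viewer, order, ctrl gives the robot as it stands.
- The arm moves only by the tool play_rows, never from a script. Its argument "series" is a list of rows, each a list of 5 numbers: the shift along the tool's x, y, z in cm, then the turn about the tool's z in degrees, then the closure, from 0 (fully open) to 1 (shut). In form: [[x, y, z, yaw, gripper], ...]. A call has 1 to 8 rows; each row is the pose to reach, as a shift and turn from the pose commanded when the call began, along the tool's axes at that moment; what a row does not reach only later rows make up. A row lasts 1/10 s, in which the tool goes at most 50 mm and 8.59 degrees, less where a joint would pass 70% of its speed; a pose out of reach is approached as far as the arm can. A call with a gripper value outside its range is refused whole. The fingers move at their own pace and stop on an object; the grip force is fixed at half the most. Time passes only in rows, so rows that repeat a pose let the fingers close. It gives the time, the measured TCP pose, the force and the opening at its end, in the units of the state.
- status.read_state(): the state, without advancing time (a new reading comes with each control period).
- viewer.get_image(name): name is "scene" or "top"; returns a dict with "img" (480x640x3 uint8, red, green, blue), "vfov" (degrees; the focal length in pixels is half the picture's height over the tangent of half this angle, whatever the lens; pixels are square), "cx", "cy" (the principal point, pixels), "rvec" (rotation vector, rad) and "tvec" (3), from world to camera coordinates, as OpenCV has them. Camera axes: x right, y down, z forward; pixel columns grow to the right and rows downward; lengths in mm; the calibration is good to about 2 mm. A picture is of the moment at which its call begins. There is no depth.
- order.finish_job(): hands the job in, once; it reports no verdict.
The state is a dict: "clock": time; "qpos": joint angles; "qd": joint speeds; "tau": joint torques, N m; "eef_pos": TCP position; "tool_rot": TCP orientation; "force": force on the tool from outside, world axes, zero at the start; "torque": the same for the moment, N m; "width": finger opening in mm.
Only numpy, scipy, OpenCV 4.12 (cv2) and the standard library are available. Lean on these libraries where they do the work, as an engineer would, in place of code of your own. Each camera call takes 0.05 s, during which the arm holds its last target. There are 200 camera calls.

## Working session

There is one attempt and no reset: what is moved stays moved. The work goes in short steps, Python scripts to look and compute and a tool call to move; the robot and the scene stay as the last step left them, time stands still between calls to the robot, and variables do not carry over. Pictures are saved under pics/ and viewed, about 8 in all and at most 12, crops included, and the job is handed in when it is done.

Besides the shell and the picture viewer there is one more tool, called as name([rows], argument=value, ...), one row to a line, values as JSON. play_rows: Moves the arm, as the interface text tells. Its arguments: {"type":"object","properties":{"series":{"type":"array","items":{"type":"array","items":{"type":"number"}}}},"required":["series"]}

```bash
mkdir -p pics; ls; cat > h.py <<'E'
import numpy as np, cv2
from cell import status, viewer, order, ctrl
def cam(name):
    d=viewer.get_image(name); f=240/np.tan(np.radians(d["vfov"])/2)
    d["K"]=np.array([[f,0,d["cx"]],[0,f,d["cy"]],[0,0,1.]]); d["R"]=cv2.Rodrigues(np.array(d["rvec"],float))[0]; d["t"]=np.array(d["tvec"],float); return d
def save(d,fn): cv2.imwrite(fn,d["img"][:,:,::-1])
def back(d,px,z):
    """pixels -> world at height z"""
    px=np.atleast_2d(np.array(px,float)); c=-d["R"].T@d["t"]
    r=(np.linalg.inv(d["K"])@np.c_[px,np.ones(len(px))].T).T@d["R"]
    return c+r*((z-c[2])/r[:,2])[:,None]
def proj(d,P):
    return cv2.projectPoints(np.atleast_2d(np.array(P,float)),d["R"],d["t"],d["K"],None)[0][:,0]
E
python3 - <<'E'
from h import *
for n in("scene","top"):
    d=cam(n); save(d,f"pics/{n}0.png"); print(n,d["vfov"],d["cx"],d["cy"],-d["R"].T@d["t"],d["R"].round(3).tolist(),[k for k in d])
print(ctrl.tip_reach,status.read_state())
E
```

```text
pics
scene 57.66722697769981 318.5189166952998 238.83341908834132 [202.75337832 357.21581087 766.63082652] [[-0.7, -0.714, 0.0], [-0.558, 0.547, -0.624], [0.446, -0.437, -0.781]] ['img', 'vfov', 'cx', 'cy', 'rvec', 'tvec', 'K', 'R', 't']
top 55.375322736064135 320.24703109430806 242.11135548711246 [ 433.8498372   -52.14479504 1105.65528542] [[-0.027, -1.0, -0.006], [-0.983, 0.028, -0.183], [0.183, 0.001, -0.983]] ['img', 'vfov', 'cx', 'cy', 'rvec', 'tvec', 'K', 'R', 't']
11.0 {'clock': 0.1, 'qpos': array([ 1.04516802,  0.62927315,  0.03846414,  1.51828898, -0.0269999 ,
        0.99629304, -0.01997715]), 'qd': array([ 0.0003068 , -0.00185473, -0.00090495, -0.00198666,  0.00024632,
       -0.00090374, -0.00023414]), 'tau': array([ 2.96713566e-03, -5.64524031e+01,  1.23060923e+00, -1.93972188e+01,
        1.13355313e-02,  5.35919200e-03, -6.57237635e-06]), 'eef_pos': array([ 288.23805799, -581.98036751,  241.46202794]), 'tool_rot': array([-3.13984894e+00,  3.05784953e-05,  4.59835081e-01]), 'force': array([ 0.25980877,  0.97876318, -1.1389228 ]), 'torque': array([ 1.95151389e-02, -7.81565110e-02, -9.18514302e-05]), 'width': 85.79249486793425}
```

View pics/scene0.png

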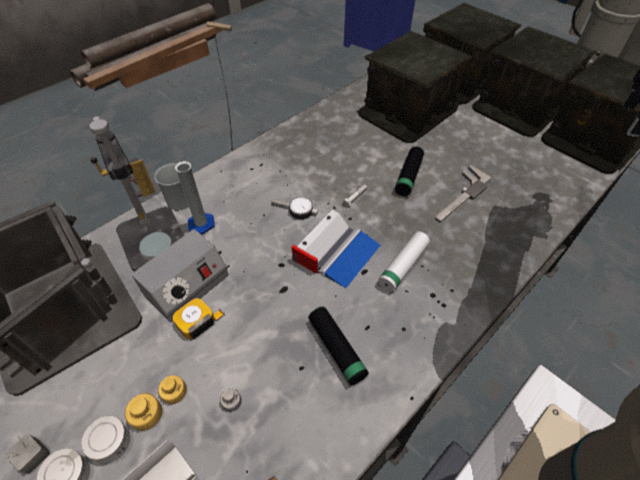

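View pics/top0.png

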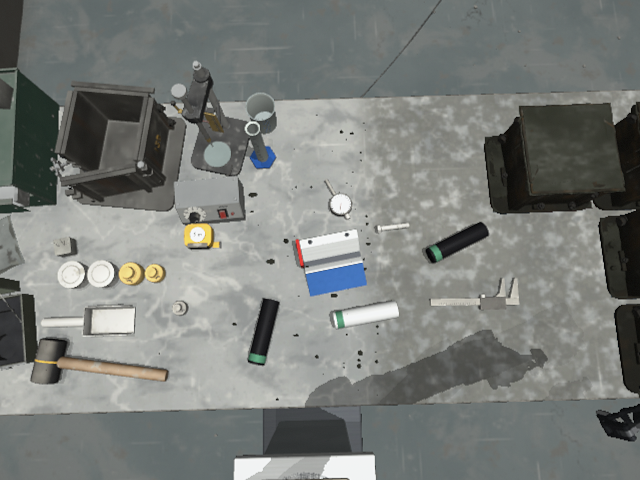

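The top view shows the pale bar at about (365,314), green band at its left end. The V-block is at about (332,262), with the blue ramp towards the robot and the red stop at (299,252). Two black look-alike bars lie at (263,331) and (456,242). Next I take a close crop to measure from.

```bash
python3 - <<'E'
import cv2
a=cv2.imread("pics/top0.png")[222:337,285:405]; b=cv2.imread("pics/scene0.png")[200:300,280:440]
cv2.imwrite("pics/topc.png",cv2.resize(a,None,fx=5,fy=5,interpolation=cv2.INTER_CUBIC))
E
```

```text
(no output)
```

View pics/topc.png

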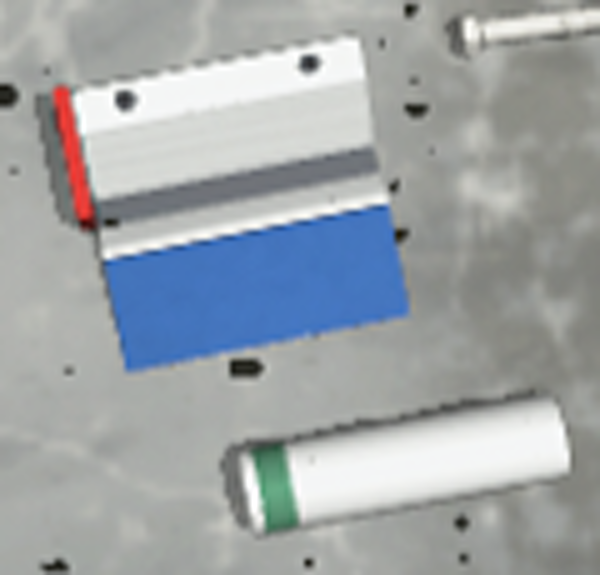

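```bash
cat >> h.py <<'E'
from scipy.optimize import least_squares, minimize
def T(p,P):
    P=np.atleast_2d(np.array(P,float)); c,s=np.cos(p[2]),np.sin(p[2])
    return np.c_[p[0]+c*P[:,0]-s*P[:,1], p[1]+s*P[:,0]+c*P[:,1], P[:,2]]
a=np.linspace(0,2*np.pi,40,endpoint=False)
CYL=np.vstack([np.c_[20*np.cos(a),0*a+y,20*np.sin(a)] for y in(-75,75)])
def barfit(d,x0,z=20,tilt=0):
    """fit the bar's silhouette by soft IoU in a bright+green mask near x0"""
    hsv=cv2.cvtColor(d["img"],cv2.COLOR_RGB2HSV)
    return hsv
E
python3 - <<'E'
from h import *
d=cam("top")
f=lambda L:(285+(np.array(L,float)+.5)/5-.5)+np.array([0,0])
def full(L): L=np.array(L,float); return np.c_[285+(L[:,0]+.5)/5-.5, 222+(L[:,1]+.5)/5-.5]
px=full([(126,372),(410,315),(105,260),(390,205),(359,36),(73,90)])
M=[(-78,70,0),(-78,-70,0),(-22,70,14),(-22,-70,14),(57,-70,32),(57,70,32)]
r=least_squares(lambda p:(proj(d,T(p,M))-px).ravel(),[600,-60,0.2]); V=r.x
print("V",V.round(3),r.fun.round(2))
# bar: hull corners
bp=full([(555,397),(571,472),(262,533),(236,447)])
def br(p):
    q=proj(d,T(p,CYL)+[0,0,20]); h=cv2.convexHull(q.astype(np.float32))
    return [cv2.pointPolygonTest(h,tuple(map(float,b)),True) for b in bp]+list(((q.mean(0)-bp.mean(0))*0.3))
r=least_squares(br,[480,-110,0.15],diff_step=1e-3); B=r.x
print("bar",B.round(3),np.round(r.fun,2), "back z20",back(d,[(bp[0]+bp[1])/2,(bp[2]+bp[3])/2],20).round(1))
c,s=np.cos(V[2]),np.sin(V[2]); D=B[:2]-V[:2]
print("bar in V", c*D[0]+s*D[1],-s*D[0]+c*D[1],B[2]-V[2])
o=[]
for n in("top","scene"):
    d=cam(n); im=d["img"][:,:,::-1].copy()
    big=cv2.resize(im,None,fx=4,fy=4,interpolation=cv2.INTER_CUBIC)
    R=np.array([(-78,70,0),(-78,-70,0),(-22,-70,14),(57,-70,32),(57,70,32),(-22,70,14)])
    for q,col in((proj(d,T(V,R)),(0,0,255)),(cv2.convexHull(proj(d,T(B,CYL)+[0,0,20]).astype(np.float32))[:,0],(255,0,255))):
        cv2.polylines(big,[np.round((q+.5)*4-.5).astype(int)],True,col,1)
    c0=proj(d,T(V,[(-40,-20,0)]))[0]*4; x,y=c0.astype(int); o.append(big[y-290:y+290,x-290:x+290])
cv2.imwrite("pics/ov.png",cv2.resize(np.hstack(o),(800,400),interpolation=cv2.INTER_AREA))
E
```

```text
V [ 5.9620e+02 -7.8578e+01  1.6300e-01] [ 0.1   0.37  0.26  0.71 -0.19 -0.65 -0.03 -0.66  0.02  0.05 -0.15  0.17]
bar [ 4.61211e+02 -1.51125e+02  1.42000e-01] [-0.05 -0.15 -0.22 -0.37 -0.23  0.07] back z20 [[ 472.5 -227.1   20. ]
 [ 450.8  -78.8   20. ]]
bar in V -144.99460499098325 -49.61615122517753 -0.021047189830268487
```

View pics/ov.png

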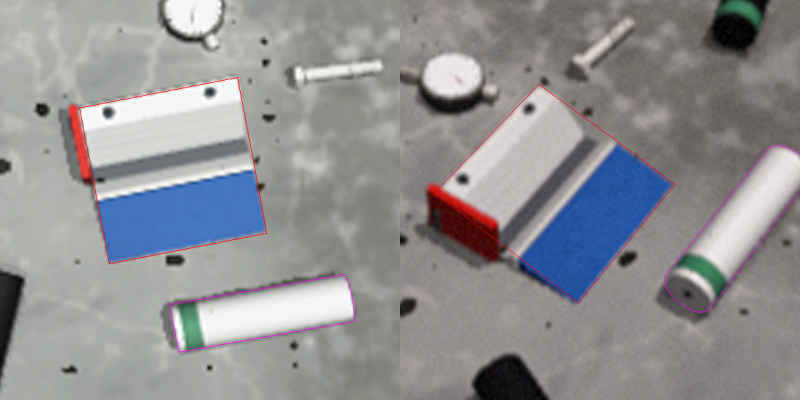

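The overlays match in both views. In the V-block's frame the bar's centre is at (-145, -50), skewed by -0.02 rad. The plan is to push with both open fingertips spread along the bar, with tool x along the rolling direction. I start by moving above and behind the bar.

play_rows([
  [29.3, -32.6, 0, 17, 0],
  [29.3, -32.6, 0, 17, 0],
  [29.3, -32.6, 0, 17, 0],
  [29.3, -32.6, 0, 17, 0],
  [29.3, -32.6, 0, 17, 0],
  [29.3, -32.6, 0, 17, 0],
  [29.3, -32.6, 0, 17, 0],
  [29.3, -32.6, 0, 17, 0],
])

```text
clock: 1.05
eef_pos: [396.4, -195.4, 242.6]
tool_rot: [3.141, -0.001, 0.163]
force: [0.9, -0.4, -0.5]
width: 85.1
```

play_rows([
  [1.4, -3.3, 4, 0, 0],
  [1.4, -3.3, 8, 0, 0],
  [1.4, -3.3, 12, 0, 0],
  [1.4, -3.3, 16, 0, 0],
  [1.4, -3.3, 16, 0, 0],
  [1.4, -3.3, 16, 0, 0],
])

```text
clock: 1.65
eef_pos: [404.2, -162.5, 82.4]
tool_rot: [-3.141, 0.001, 0.163]
force: [0.2, -0.4, 0.2]
width: 85.6
```

```bash
cat >> h.py <<'E'
V=np.array([596.2,-78.578,0.163])
def where(pr=True):
    s=status.read_state(); c,q=np.cos(V[2]),np.sin(V[2]); D=s["eef_pos"][:2]-V[:2]
    r=np.round([c*D[0]+q*D[1],-q*D[0]+c*D[1],s["eef_pos"][2]],1)
    print("t",s["clock"],"TCP in V",r,"yaw-V",round(s["tool_rot"][2]-V[2],4),"F",s["force"].round(1),"tip",ctrl.tip_reach,"w",round(s["width"],1)); return s
E
python3 - <<'E'
from h import *
where(); o=[]
for n in("top","scene"):
    d=cam(n); c0=proj(d,T(V,[(-150,-50,40)]))[0]
    im=cv2.resize(d["img"][:,:,::-1],None,fx=4,fy=4,interpolation=cv2.INTER_CUBIC)
    for P in [(-198,-50-s*50,0) for s in(1,-1)]:
        s=status.read_state(); z=s["eef_pos"][2]
        q=proj(d,[s["eef_pos"]-[0,0,11]])[0]
        cv2.circle(im,tuple((q*4+1.5).astype(int)),4,(0,0,255),1)
    x,y=(c0*4).astype(int); x=np.clip(x,400,2160);y=np.clip(y,400,1520); o.append(im[y-400:y+400,x-400:x+400])
cv2.imwrite("pics/m1.png",cv2.resize(np.hstack(o),(800,400),interpolation=cv2.INTER_AREA))
E
```

```text
t 1.65 TCP in V [-203.   -51.6   82.4] yaw-V -0.0002 F [ 0.2 -0.4  0.2] tip 11.0 w 85.6
```

View pics/m1.png

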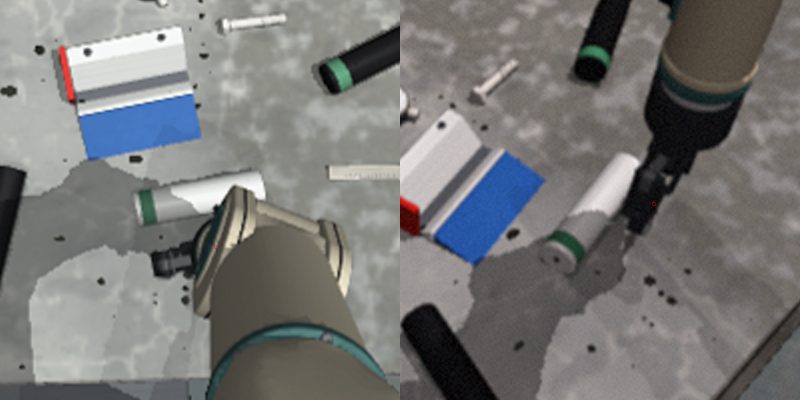

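The scene view shows the left finger's tip at crop pixel about (632,240). The fingers are behind the bar and clear of it. I check the height of the open tips from that.

```bash
python3 - <<'E'
from h import *
d=cam("scene"); c0=proj(d,T(V,[(-150,-50,40)]))[0]; x,y=(c0*4).astype(int); x=np.clip(x,400,2160);y=np.clip(y,400,1520)
org=np.array([x-400,y-400])/4
for dx in(-11,0,11):
  for z in (58,71.4,84):
    print(dx,z,((proj(d,T(V,[(-203+dx,-5,z),(-203+dx,5,z)]))-org)*2+[400,0]).round().tolist())
E
```

```text
-11 58 [[639.0, 251.0], [634.0, 258.0]]
-11 71.4 [[642.0, 243.0], [637.0, 250.0]]
-11 84 [[645.0, 236.0], [640.0, 243.0]]
0 58 [[629.0, 245.0], [624.0, 252.0]]
0 71.4 [[632.0, 237.0], [627.0, 244.0]]
0 84 [[634.0, 230.0], [629.0, 237.0]]
11 58 [[619.0, 240.0], [614.0, 246.0]]
11 71.4 [[621.0, 232.0], [616.0, 239.0]]
11 84 [[624.0, 224.0], [619.0, 231.0]]
```

play_rows([
  [0, 0, 3.0, 0, 0],
  [0, 0, 5.0, 0, 0],
  [0, 0, 6.0, 0, 0],
  [0, 0, 6.4, 0, 0],
  [0, 0, 6.8, 0, 0],
  [0, 0, 6.8, 0, 0],
])

```text
clock: 2.4
eef_pos: [406.8, -162.9, 16.4]
tool_rot: [-3.141, 0.0, 0.165]
force: [-0.2, 0.0, 0.4]
width: 85.3
```

```bash
python3 - <<'E'
from h import *
where(); d=cam("scene"); x,y=proj(d,T(V,[(-160,-30,10)]))[0].astype(int)
im=cv2.resize(d["img"][:,:,::-1],None,fx=6,fy=6,interpolation=cv2.INTER_CUBIC)
cv2.imwrite("pics/m2.png",im[y*6-250:y*6+250,x*6-330:x*6+330])
E
```

```text
t 2.4 TCP in V [-200.5  -52.5   16.4] yaw-V 0.0024 F [-0.2  0.   0.4] tip 11.0 w 85.3
```

View pics/m2.png

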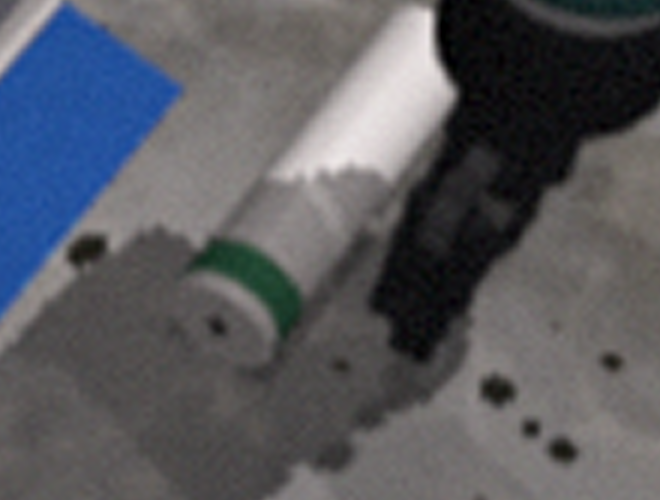

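The finger tip at about (410,355) is low behind the bar with clear space between them, and no contact force shows. I now advance gently into contact.

play_rows([
  [0.9, 0, 0.2, 0, 0],
  [1.6, 0, 0.2, 0, 0],
  [2.1, 0, 0.2, 0, 0],
  [2.5, 0, 0.2, 0, 0],
  [2.9, 0, 0.2, 0, 0],
  [3.3, 0, 0.2, 0, 0],
  [3.7, 0, 0.2, 0, 0],
  [4.1, 0, 0.2, 0, 0],
])

```text
clock: 3.25
eef_pos: [446.4, -156.1, 13.5]
tool_rot: [-3.14, 0.002, 0.163]
force: [-0.5, 0.1, 0.3]
width: 85.4
```

```bash
python3 - <<'E'
from h import *
where()
E
```

```text
t 3.25 TCP in V [-160.4  -52.2   13.5] yaw-V -0.0 F [-0.5  0.1  0.3] tip 11.0 w 85.4
```

play_rows([
  [0.6, 0, 0, 0, 0],
  [1.2, 0, 0, 0, 0],
  [1.8, 0, 0, 0, 0],
  [2.4, 0, 0, 0, 0],
  [3.0, 0, 0, 0, 0],
  [3.5, 0, 0, 0, 0],
  [4.0, 0, 0, 0, 0],
  [4.5, 0, 0, 0, 0],
])

```text
clock: 4.05
eef_pos: [490.8, -148.9, 13.4]
tool_rot: [-3.14, 0.002, 0.163]
force: [-1.4, -0.2, 0.6]
width: 85.5
```

```bash
python3 - <<'E'
from h import *
where(); o=[]
for n in("top","scene"):
    d=cam(n); im=cv2.resize(d["img"][:,:,::-1],None,fx=4,fy=4,interpolation=cv2.INTER_CUBIC)
    x,y=(proj(d,T(V,[(-60,-20,10)]))[0]*4).astype(int); o.append(im[y-300:y+300,x-300:x+300])
cv2.imwrite("pics/m3.png",cv2.resize(np.hstack(o),(800,400),interpolation=cv2.INTER_AREA))
E
```

```text
t 4.05 TCP in V [-115.4  -52.2   13.4] yaw-V -0.0 F [-1.4 -0.2  0.6] tip 11.0 w 85.5
```

View pics/m3.png

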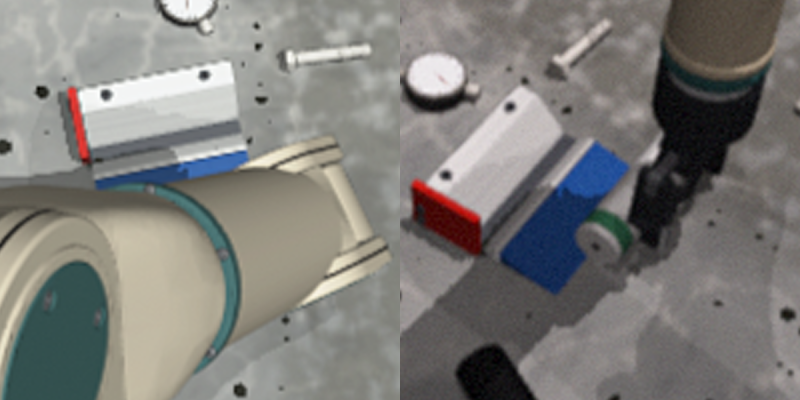

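The bar lies parallel to the groove at the ramp's foot, its green end at about (605,238) in the scene half, with the fingers against it. Next I push it up the ramp, lifting the fingers with the slope.

play_rows([
  [0.5, 0, 0, 0, 0],
  [1.0, 0, 0, 0, 0],
  [1.5, 0, -0.1, 0, 0],
  [2.0, 0, -0.2, 0, 0],
  [2.5, 0, -0.35, 0, 0],
  [3.0, 0, -0.5, 0, 0],
  [3.5, 0, -0.6, 0, 0],
  [4.0, 0, -0.75, 0, 0],
])

```text
clock: 4.95
eef_pos: [525.7, -142.5, 20.5]
tool_rot: [-3.137, 0.009, 0.162]
force: [-9.3, -0.2, 5.9]
width: 85.1
```

```bash
python3 - <<'E'
from h import *
where()
E
```

```text
t 4.95 TCP in V [-80.  -51.6  20.5] yaw-V -0.0005 F [-9.3 -0.2  5.9] tip 11.0 w 85.1
```

play_rows([
  [0.5, 0, -0.15, 0, 0],
  [1.0, 0, -0.3, 0, 0],
  [1.5, 0, -0.4, 0, 0],
  [1.9, 0, -0.5, 0, 0],
  [2.3, 0, -0.6, 0, 0],
  [2.6, 0, -0.7, 0, 0],
  [2.9, 0, -0.75, 0, 0],
  [3.2, 0, -0.75, 0, 0],
])

```text
clock: 5.75
eef_pos: [562.2, -137.1, 28.3]
tool_rot: [-3.14, 0.002, 0.163]
force: [0.2, -0.1, 1.0]
width: 85.7
```

```bash
python3 - <<'E'
from h import *
where(); o=[]
for n in("scene",):
    d=cam(n); im=cv2.resize(d["img"][:,:,::-1],None,fx=4,fy=4,interpolation=cv2.INTER_CUBIC)
    x,y=(proj(d,T(V,[(-20,-20,10)]))[0]*4).astype(int); o.append(im[y-250:y+250,x-250:x+250])
cv2.imwrite("pics/m4.png",np.hstack(o))
E
```

```text
t 5.75 TCP in V [-43.  -52.3  28.3] yaw-V -0.0001 F [ 0.2 -0.1  1. ] tip 11.0 w 85.7
```

View pics/m4.png

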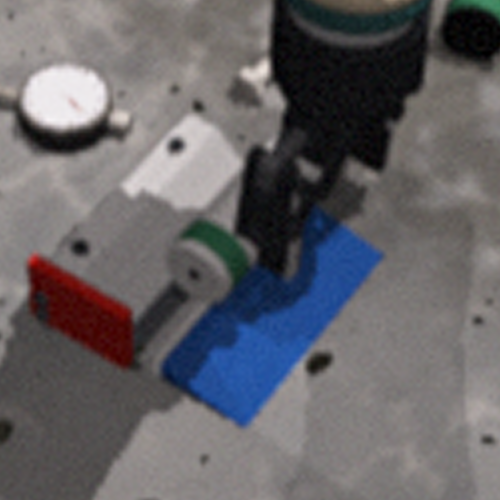

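The bar sits in the groove, with its green end at about (208,262), short of the stop. The force has dropped to zero. I back off and lift.

play_rows([
  [-1.5, 0, 0, 0, 0],
  [-3, 0, -0.8, 0, 0],
  [-3.0, 0, -4, 0, 0],
  [-3, 0, -8, 0, 0.5],
  [-3, 0, -11, 0, 1],
  [-3, 0, -11, 0, 1],
])

```text
clock: 6.4
eef_pos: [535.3, -143.4, 142.2]
tool_rot: [3.139, -0.005, 0.163]
force: [1.0, -0.1, -0.0]
width: 44.0
```

```bash
python3 - <<'E'
from h import *
print(where()["qpos"].round(2))
E
```

```text
t 6.4 TCP in V [-70.6 -54.1 142.2] yaw-V 0.0004 F [ 1.  -0.1 -0. ] tip 11.0 w 44.0
[-0.25  0.75  0.76  1.9  -0.73  0.78 -0.49]
```

play_rows([
  [7.2, 12.1, 0, -90, 1],
  [7.2, 12.1, 0, -90, 1],
  [7.2, 12.1, 0, -90, 1],
  [7.2, 12.1, 0, -90, 1],
  [7.2, 12.1, 0, -90, 1],
  [7.2, 12.1, 0, -90, 1],
  [7.2, 12.1, 0, -90, 1],
  [7.2, 12.1, 0, -90, 1],
])

```text
clock: 7.2
eef_pos: [623.1, -249.4, 137.0]
tool_rot: [-3.139, -0.001, 1.369]
force: [-0.1, 0.6, 0.4]
width: 0.1
```

```bash
python3 - <<'E'
from h import *
print(where()["qpos"].round(2))
E
```

```text
t 7.2 TCP in V [  -1.1 -172.9  137. ] yaw-V 1.2064 F [-0.1  0.6  0.4] tip 11.0 w 0.1
[ 0.1   0.82  0.42  1.55 -0.4   0.87  0.47]
```

play_rows([
  [0, 0, 0, -21.3, 1],
  [0, 0, 0, -21.3, 1],
  [0, 0, 0, -21.3, 1],
  [0, 0, 0, -21.3, 1],
])

```text
clock: 7.6
eef_pos: [623.1, -249.6, 137.2]
tool_rot: [-3.14, -0.003, 1.735]
force: [-0.6, 0.5, 0.0]
width: 0.2
```

```bash
python3 - <<'E'
from h import *
where(); o=[]
for n in("top","scene"):
    d=cam(n); big=cv2.resize(d["img"][:,:,::-1],None,fx=4,fy=4,interpolation=cv2.INTER_CUBIC)
    h=cv2.convexHull(proj(d,T(V,CYL+[0,-50,24])).astype(np.float32))[:,0]
    cv2.polylines(big,[np.round((h+.5)*4-.5).astype(int)],True,(255,0,255),1)
    x,y=(proj(d,T(V,[(0,-60,30)]))[0]*4).astype(int); o.append(big[y-300:y+300,x-300:x+300])
cv2.imwrite("pics/m5.png",cv2.resize(np.hstack(o),(800,400),interpolation=cv2.INTER_AREA))
E
```

```text
t 7.6 TCP in V [  -1.3 -173.1  137.2] yaw-V 1.5719 F [-0.6  0.5  0. ] tip 11.0 w 0.2
```

View pics/m5.png

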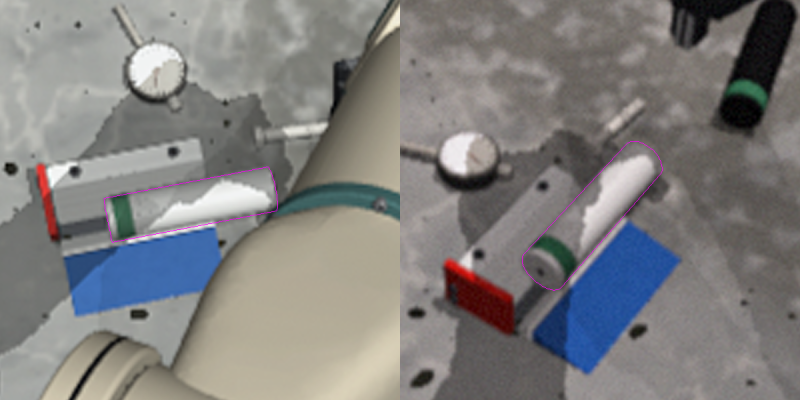

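The bar is fully seated: the predicted outline at y = -50 matches in both views. Before lowering I check where the bolt is.

```bash
python3 - <<'E'
from h import *
d=cam("top"); P=back(d,[(377,229),(409,225),(377,232),(409,229)],8); c,s=np.cos(V[2]),np.sin(V[2]); D=P[:,:2]-V[:2]
print(np.c_[c*D[:,0]+s*D[:,1],-s*D[:,0]+c*D[:,1]].round())
E
```

```text
[[  52. -122.]
 [  47. -201.]
 [  44. -121.]
 [  37. -199.]]
```

play_rows([
  [0, -0.4, 4, 0, 1],
  [0, -0.4, 7.5, 0, 1],
  [0, -0.4, 9.5, 0, 1],
  [0, -0.4, 10.2, 0, 1],
  [0.5, -0.4, 10.6, 0, 1],
  [1, -0.4, 10.7, 0, 1],
  [1.5, -0.4, 10.7, 0, 1],
  [2, -0.4, 10.7, 0, 1],
])

```text
clock: 8.55
eef_pos: [616.3, -230.2, 32.2]
tool_rot: [-3.141, -0.001, 1.735]
force: [-1.1, 0.2, -0.0]
width: -0.2
```

```bash
python3 - <<'E'
from h import *
where(); o=[]
for n in("scene",):
    d=cam(n); big=cv2.resize(d["img"][:,:,::-1],None,fx=5,fy=5,interpolation=cv2.INTER_CUBIC)
    x,y=(proj(d,T(V,[(0,-110,30)]))[0]*5).astype(int); o.append(big[max(y-250,0):y+250,x-300:x+300])
cv2.imwrite("pics/m6.png",np.hstack(o))
E
```

```text
t 8.55 TCP in V [  -4.8 -152.8   32.2] yaw-V 1.5721 F [-1.1  0.2 -0. ] tip 11.0 w -0.2
```

View pics/m6.png

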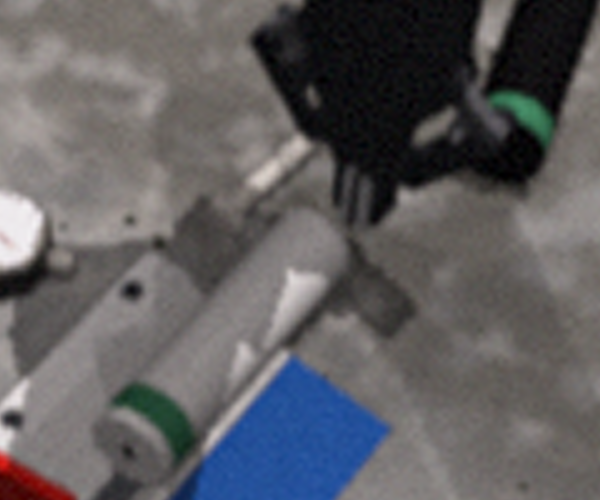

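The closed fingertips, at about (360,222), face the bar's free end squarely and are clear of the bolt and the block. I now push along the groove.

play_rows([
  [0.6, 0, 0, 0, 1],
  [1.2, 0, 0, 0, 1],
  [1.6, 0, 0, 0, 1],
  [2.0, 0, 0, 0, 1],
  [2.5, 0, 0, 0, 1],
  [3.0, 0, 0, 0, 1],
  [3.5, 0, 0, 0, 1],
  [4.0, 0, 0, 0, 1],
])

```text
clock: 9.4
eef_pos: [609.1, -191.7, 31.3]
tool_rot: [-3.14, -0.0, 1.734]
force: [1.0, -4.3, 1.3]
width: -0.0
```

```bash
python3 - <<'E'
from h import *
where()
E
```

```text
t 9.4 TCP in V [  -5.7 -113.7   31.3] yaw-V 1.5714 F [ 1.  -4.3  1.3] tip 11.0 w -0.0
```

play_rows([
  [0.4, 0, 0, 0, 1],
  [0.8, 0, 0, 0, 1],
  [1.2, 0, 0, 0, 1],
  [1.5, 0, 0, 0, 1],
  [1.7, 0, 0, 0, 1],
  [1.9, 0, 0, 0, 1],
  [2.0, 0, 0, 0, 1],
  [2.0, 0, 0, 0, 1],
])

```text
clock: 10.2
eef_pos: [605.6, -171.5, 31.2]
tool_rot: [-3.139, -0.001, 1.735]
force: [1.1, -4.5, 1.4]
width: 0.1
```

```bash
python3 - <<'E'
from h import *
where()
E
```

```text
t 10.2 TCP in V [ -5.8 -93.2  31.2] yaw-V 1.5718 F [ 1.1 -4.5  1.4] tip 11.0 w 0.1
```

play_rows([
  [0.1, 0, 0, 0, 1],
  [0.2, 0, 0, 0, 1],
  [0.25, 0, 0, 0, 1],
  [0.3, 0, 0, 0, 1],
])

```text
clock: 10.6
eef_pos: [605.1, -169.0, 31.2]
tool_rot: [-3.139, -0.001, 1.735]
force: [0.3, -5.5, -0.5]
width: -0.1
```

```bash
python3 - <<'E'
from h import *
where()
E
```

```text
t 10.6 TCP in V [ -5.9 -90.7  31.2] yaw-V 1.5715 F [ 0.3 -5.5 -0.5] tip 11.0 w -0.1
```

play_rows([
  [0.1, 0, 0, 0, 1],
  [0.2, 0, 0, 0, 1],
  [0.2, 0, 0, 0, 1],
])

```text
clock: 10.9
eef_pos: [605.1, -168.7, 31.3]
tool_rot: [-3.14, 0.002, 1.734]
force: [1.3, -8.4, -1.3]
width: -0.1
```

```bash
python3 - <<'E'
from h import *
where()
E
```

```text
t 10.9 TCP in V [ -5.9 -90.4  31.3] yaw-V 1.5707 F [ 1.3 -8.4 -1.3] tip 11.0 w -0.1
```

The tool was commanded 2 mm further and moved only 0.3 mm while the force rose past the sliding level, so the bar is against the stop. I now withdraw along the groove and lift clear.

play_rows([
  [-0.6, 0, 0, 0, 1],
  [-2, 0, 0, 0, 1],
  [-5, 0, 0, 0, 1],
  [-6, 0, -3, 0, 1],
  [-7, 0, -8, 0, 1],
  [-9, 0, -13, 0, 1],
  [-12, 0, -16, 0, 1],
  [-16, 0, -18, 0, 1],
])

```text
clock: 11.7
eef_pos: [633.4, -323.5, 214.8]
tool_rot: [3.14, -0.002, 1.738]
force: [0.7, -0.6, -0.4]
width: 0.2
```

play_rows([
  [-4, 0, -1, 0, 1],
  [-8, 0, -1, 0, 1],
  [-10, 0, -1, 0, 1],
  [-10, 0, -1, 0, 1],
  [-10, 0, -1, 0, 1],
])

```text
clock: 12.2
eef_pos: [647.5, -422.4, 219.8]
tool_rot: [-3.139, -0.004, 1.735]
force: [-0.1, 0.7, -0.3]
width: 0.4
```

```bash
python3 - <<'E'
from h import *
where(); o=[]
for n in("top","scene"):
    d=cam(n); save(d,f"pics/{n}_end.png"); big=cv2.resize(d["img"][:,:,::-1],None,fx=4,fy=4,interpolation=cv2.INTER_CUBIC)
    h=cv2.convexHull(proj(d,T(V,CYL+[0,-5,24])).astype(np.float32))[:,0]
    cv2.polylines(big,[np.round((h+.5)*4-.5).astype(int)],True,(255,0,255),1)
    x,y=(proj(d,T(V,[(0,-20,30)]))[0]*4).astype(int); o.append(big[y-300:y+300,x-300:x+300])
cv2.imwrite("pics/m7.png",cv2.resize(np.hstack(o),(800,400),interpolation=cv2.INTER_AREA))
E
```

```text
t 12.2 TCP in V [  -5.2 -347.6  219.8] yaw-V 1.5716 F [-0.1  0.7 -0.3] tip 11.0 w 0.4
```

View pics/m7.png

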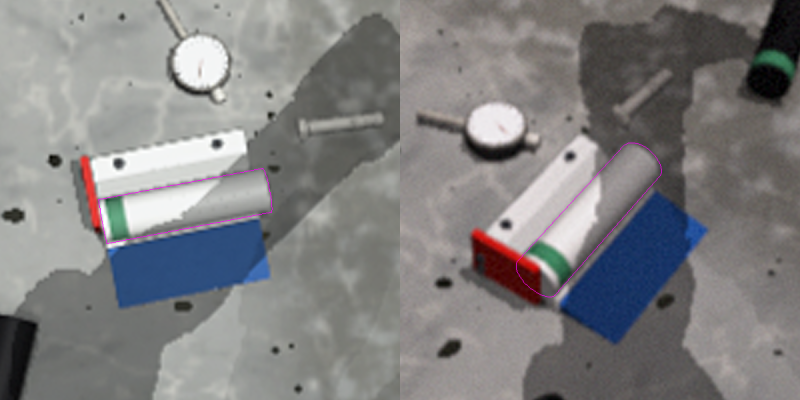

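The bar fills the outline predicted for a seated, butted bar in both views, with its green end against the red plate. The gauge and bolt look to be where they were.

```bash
python3 -c "
from h import *
print(order.finish_job())"
```

```text
the job is handed in; nothing more can be done
None
```

The aluminium bar is in the V-block groove with its green end against the red stop. I handed the job in at about 12 s on the robot's clock.

- **Rolling:** I pushed the bar from behind with the two open fingertips, along the bench, up the ramp and over the crest. The force readings between moves reached at most about 11 N. They fit rolling with the fingers slipping, but I did not track the bar's rotation in the pictures.
- **Sliding:** I pushed the free end with the side of the closed fingers, which took about 4.5 N. At the stop the force rose to 8.5 N and the tool moved only 0.3 mm of the 2 mm commanded.
- **Final check:** After moving clear, both camera views match the predicted outline of a bar that is seated and against the stop, to within a pixel or two. The force on the tool reads about zero. The gauge and bolt look undisturbed. I did not check the calliper, weight or tape measure again, but the arm did not come low near them.
- **Unsettled:** I could not tell the exact height of the open fingertips from the pictures, so I chose heights that were safe either way. No check failed or disagreed.

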